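Let a ball out of the desk dispenser and close its lid softly

ROBOT

A 6-joint arm with a two-finger parallel gripper is mounted at the origin on the work surface. World frame = base frame: x ahead of the robot, y to its left, z up, the work surface at z = 0. Lengths are in m, angles in degrees, forces in N, time in s.
With the tool pointing down it reaches from about 0.3 to 0.75 m from the base axis. Payload 8.5 kg.
Tool frame: the origin (TCP) lies at the very end of the fingers, on their centre line; the grasp point (between the pads) lies 19 mm behind it; z points along the fingers, y is the line along which they close (so a half turn about z gives the same grasp; the last joint's range is limited). The gripper opens to 85 mm and grips with 20 to 120 N. Pads are 22 mm wide; open, the fingers measure 114 mm over their backs; the gripper's body (76 mm by 85 mm) begins 54 mm behind the grasp point. The pads swing forward as they close: fully open they stand 13 mm farther back than shut.
Start: joints at [-12.336, 21.807, 74.336, -0, 83.858, -12.336], TCP at [0.55, 0, 0.2] pointing down, gripper open.
Joint ranges: [-178.18, 178.18], [-50.72, 133.34], [12.68, 142.11], [-81.47, 261.47], [9.98, 163.14], [-165.26, 165.26]. Speed limits (degrees/s): [136.94, 136.94, 180, 180, 180, 180].

INTERFACE

Orientations are given as a 3x3 rotation matrix whose columns are the frame's x, y, z axes.
In Python, from rig import observe, cams, ticket gives the robot as it stands.
- The arm moves only by the tool move_arm, never from a script. Its arguments are lists of equal length, an entry for each row: "jaw": the finger opening in cm, from 0 to 8.54; "dp": the shift along the tool's x, y, z in cm, a list of three; "turn": the turn, a rotation vector about the tool's x, y, z in rad, a list of three. In form: {"jaw": [jaw, ...], "dp": [[tx, ty, tz], ...], "turn": [[wx, wy, wz], ...]}. A call has 1 to 12 rows; each row shifts and turns the commanded pose from where the row before left it, along the tool's axes as they then stand; what a row does not reach is not made up. A row lasts 1/12 s, in which the tool goes at most 41.7 mm and 7.16 degrees, less where a joint would pass 70% of its speed; a pose out of reach is approached as far as the arm can. A call is refused whole if a number of a shift passes 4.17 or a number of a turn 0.125, either way. A call with a gripper value outside its range is refused whole. The fingers move at their own pace and stop on an object; "force" is the grip in N (left out, the last holds). Time passes only in rows, so rows that do not move let the fingers close. It gives the time, the measured TCP pose, the force, the opening and the grip force at its end, in the units of the state.
- observe(): the state, without advancing time (a new reading comes with each control period).
- cams.get_image(name): name is "scene" or "side" or "wrist"; returns (picture, depth): 480x640x3 uint8, red, green, blue; 480x640 float32, m along the optical axis (not along the pixel's ray), 0 where there is no reading.
- cams.calibration(name): a dict with "vertical_fov" (degrees; the focal length in pixels is half the picture's height over the tangent of half this angle, whatever the lens; pixels are square), "cx", "cy" (the principal point, pixels), "view" (4x4, takes a point from world to camera coordinates); the wrist camera has in their place "tool_from_camera" (4x4, takes a point from camera to tool coordinates, whose origin is the TCP and whose axes are the flange's). Camera axes: x right, y up, looking along -z (the intrinsics and any distortion apply to the point x, -y, -z); pixel columns grow to the right and rows downward; lengths in m; the calibration is good to about 2 mm. A picture is of the moment at which its call begins: read the wrist's pose just before it. calibration takes no time and is no camera call.
- ticket.close_job(): hands the job in; it is judged then, once.
Trained networks look in the newest picture that a camera, given by its name, has taken for a name from the list of things; names that differ only in an ending like _2 or _b are one class to them, and where a whole thing is asked for, a point or a joint stands for the part that bears it (a point fixed in the world has none). Each returns a list of dicts, best first, with "p" (0 to 1); they miss things now and then, are a little off and sometimes report something else, mostly with a low value. They report only what shows in the picture. A call takes as long as a camera call.
- cams.spot_in(camera, query): "box" ([centre column, centre row, width, height] as shares, 0 to 1, of the picture: columns of its width, rows of its height, round what is visible of it).
- cams.outline_of(camera, query): "mask" (480x640 bool, what is visible of it) and "box" ([centre column, centre row, width, height] as shares, 0 to 1, of the picture: columns of its width, rows of its height, round what is visible of it).
- cams.mark_of(camera, query): "location" ([column, row] as shares, 0 to 1, of the picture: columns of its width, rows of its height: a listed point, or the origin of a listed thing).
The state is a dict: "time_s": time; "q": joint angles; "qvel": joint speeds; "joint_efforts": joint torques, N m; "position": TCP position; "tool_rot": TCP orientation; "ft_force": force on the tool from outside, world axes, zero at the start; "wrist_torque": the same for the moment, N m; "grip_width": finger opening in m; "gripper_force": force on a finger pad.
Only numpy, scipy, OpenCV 4.12 (cv2) and the standard library are available. Lean on these libraries where they do the work, as an engineer would, in place of code of your own. Each camera call takes 0.05 s, during which the arm holds its last target. There are 200 camera calls.

TASK

Let the orange ball out of the dispenser: with your fingertips, press its blue lever pad right down so that the linked lid stands wide open, and keep it down until the ball has rolled into the catch tray and come to rest. Then ease the lever slowly all the way back up, taking about two seconds or more, so that the lid closes without slamming, and move clear. Work the lid only by the lever: do not touch the lid or the ball, and leave the tumbler, the tin and the stapler where they stand.

Things in the scene. Friction and masses are not known exactly. Their poses are not given: they have to be found in the camera images.
- dispenser: White chute, fixed, 62 mm wide (its x -31 to 31), 260 long (y -135 to 125), walls 5; floor slopes 8 deg down to +y. Lidded hopper y -135 to 0, 120 high; open tray y 0 to 125, 84 high. Grey gear housing with the lever: x -61 to -31, y -143 to -33, 130 high. Origin at desk height below the hopper's mouth, mid-width; -x faces the robot at yaw 0, z up; yaw -0.45 to 0.6 rad
- tray (a point): Floor of the catch tray under the place where the ball comes to rest, against the tray's end wall; 41 mm above the desk
- lever (a joint): Lever angle, rad: 0 = up (rest stop), 0.45 = right down (stop; counts as pressed from 0.39). Pivot axis along the dispenser's y, at its x -50, z 88 mm. Spring and lid push it back up at once when let go: about 3 to 4 N down on the pad starts it, about 5 to 8 N holds it right down
- lever_pad (a point): Centre of the top face of the lever's flat blue pad (50 x 50 x 10 mm), 120 mm from the pivot, 105 clear of the housing. Up: dispenser x -167, y -85, z 117 mm, outer edge tilted 0.2 rad up; right down: z about 64 mm, almost straight below, outer edge tilted 0.25 rad down. Moves with the lever
- lid (a joint): Lid angle, rad: 0 = shut, 0.75 = wide open (counts from 0.62); geared to the lever, always 1.67 x its angle. Let go, it falls shut and slams: a slam is closing faster than 1.5 rad/s at any moment (0.9 rad/s of the lever, 100 mm/s at the pad)
- lid_front (a point): Middle of the lid's free edge, on top. Lid: green frame 66 x 135 mm, open window with a bar, green front flap 60 mm deep that holds the ball back. Hinged along the dispenser's x at its y -130, z 124 mm; the free edge, 135 mm from the hinge, rises to about 220 mm above the desk. Not to be touched
- ball: Orange ball, 40 mm diameter, about 28 g, at first in the hopper against the lid's flap; rolls by itself down into the tray within about 1.5 s once the flap is up. Its body frame turns as it rolls: use ball_center. Not to be touched
- ball_center (a point): Centre of the orange ball. In the hopper at dispenser y -24, z 78 mm; at rest in the tray at about y 100, z 61 mm
- tumbler: Bystander: beige tumbler, 74 mm diameter, 150 mm high; origin at the centre of its foot. Stands on the lever side of the dispenser: right of the lever, in front of the tray or by the tray's end
- tin: Bystander: red tin, 60 mm diameter, 75 mm high; origin at the centre of its foot; stands in another of the same three places
- stapler: Bystander: red and black stapler, 100 x 34 x 41 mm, long side along its x; origin at the centre of its underside; stands in the last of those three places

How it is judged (in metres and radians):
On the way, in this order (a step that is already met when the one before it is completed fails the run):
1. the lever is held right down, the lid wide open, while the ball rolls into the tray and comes to rest (value of joint lever above 0.39 rad and value of joint lid above 0.62 rad and linear speed of ball below 0.05 m/s and y of ball_center in the frame of dispenser between 0.06 and 0.12 m and x of ball_center in the frame of dispenser between -0.026 and 0.026 m and height (world z) of ball_center below 0.08 m), for 0.2 s.
2. the lever is back up and the lid shut (value of joint lever below 0.03 rad and value of joint lid below 0.05 rad), for 0.2 s.
At the end, for the whole second after the job is handed in: Lever up (below 0.03 rad), lid shut (below 0.05 rad), ball at rest (under 0.05 m/s) in the catch tray, its centre 60 to 120 mm along the dispenser's +y and within the chute (all of step 2 and linear speed of ball below 0.05 m/s and y of ball_center in the frame of dispenser between 0.06 and 0.12 m and x of ball_center in the frame of dispenser between -0.026 and 0.026 m and height (world z) of ball_center below 0.08 m); the robot touches nothing.
It fails at once if the lid slams: it closes faster than 1.5 rad/s (velocity of joint lid below -1.5 rad/s).
It fails at once if the lever is worked with something other than the fingers (contact force between the arm and lever above 1 N).
It fails at once if the robot touches the lid or the ball (contact force between any of the arm, the fingers and ball above 0.5 N or contact force between any of the arm, the fingers and lid above 1 N).
It fails at once if the ball is lifted or leaves the chute (height (world z) of ball_center above 0.11 m or height (world z) of ball_center below 0.045 m).
It fails at once if the tumbler, tin or stapler is pushed, tipped or lifted (moved more than 15 mm, or tilted more than 0.2 rad) (distance of any of tumbler, tin, stapler from where it was at the start of the episode above 0.015 m or angle between any of tumbler, tin, stapler's own z axis and vertical above 0.2 rad).
It also fails if it takes over 38 s, if anything falls off the work surface, if the arm or the gripper's body presses on something with over 40 N, if the wrist force passes 120 N, or if a joint passes its speed limit or range.

## Working session

There is one attempt and no reset: what is moved stays moved. The work goes in short steps, Python scripts to look and compute and a tool call to move; the robot and the scene stay as the last step left them, time stands still between calls to the robot, and variables do not carry over. Pictures are saved under pics/ and viewed, at most 10 in all, crops included, and the job is handed in when it is done.

Besides the shell and the picture viewer there is one more tool, called after ">>>" as name(argument=value, ...) on one line, values as JSON. move_arm: Moves the arm, as the interface text tells. Its arguments: {"type":"object","properties":{"jaw":{"type":"array","items":{"type":"number"}},"dp":{"type":"array","items":{"type":"array","items":{"type":"number"}}},"turn":{"type":"array","items":{"type":"array","items":{"type":"number"}}},"force":{"type":"number"}},"required":["jaw","dp","turn"]}

```bash
mkdir -p pics; cat > h.py <<'E'
import numpy as np, cv2
from rig import observe, cams, ticket
def ray(name,u,v):
    c=cams.calibration(name); f=240/np.tan(np.radians(c['vertical_fov']/2))
    return np.array([(u-c['cx'])/f,-(v-c['cy'])/f,-1.0]),c
def world(name,u,v,d):
    r,c=ray(name,u,v); return (np.linalg.inv(c['view'])@np.r_[r*d,1])[:3]
def cloud(name,depth,mask):
    v,u=np.nonzero(mask&(depth>0)); d=depth[v,u]
    c=cams.calibration(name); f=240/np.tan(np.radians(c['vertical_fov']/2))
    P=np.c_[(u-c['cx'])/f*d,-(v-c['cy'])/f*d,-d,np.ones(len(d))]
    return (P@np.linalg.inv(c['view']).T)[:,:3]
E
python3 - <<'E'
from h import *
s=observe(); print(s['time_s'],s['position'],s['ft_force'])
for n in ('scene','side'):
    im,d=cams.get_image(n); cv2.imwrite(f'pics/{n}0.png',im[:,:,::-1])
    print(n,{k:v for k,v in cams.calibration(n).items() if k!='view'})
    for q in ('lever_pad','lid_front','ball_center','tray','dispenser','tumbler','tin','stapler'):
        r=cams.mark_of(n,q)[:1]
        for x in r:
            u,v=np.array(x['location'])*[640,480]; dd=d[min(int(v),479),min(int(u),639)]
            print(q,round(x['p'],2),round(u),round(v),world(n,u,v,dd).round(3))
    for q in ('lever','tumbler','tin','stapler'):
        o=cams.outline_of(n,q)[:1]
        if o:
            P=cloud(n,d,o[0]['mask']); print(' mask',q,round(o[0]['p'],2),len(P),np.percentile(P,[3,50,97],axis=0).round(3).tolist())
E
```

```text
0.0 [5.49652772e-01 7.28773939e-05 1.98899277e-01] [-0.31203953  0.88611602  0.38936927]
scene {'vertical_fov': 47.45951305405411, 'cx': 321.58230409725843, 'cy': 240.60600347734498}
lever_pad 0.59 341 200 [0.464 0.002 0.115]
lid_front 0.93 336 249 [0.647 0.046 0.124]
ball_center 0.3 334 247 [0.644 0.042 0.126]
tray 0.69 383 309 [0.71  0.147 0.068]
dispenser 0.86 330 305 [0.679 0.047 0.026]
tin 0.95 399 284 [0.654 0.161 0.08 ]
stapler 0.66 466 306 [0.613 0.274 0.028]
 mask lever 0.59 571 [[0.444, -0.022, 0.101], [0.477, -0.002, 0.113], [0.527, 0.027, 0.12]]
 mask tumbler 0.82 2146 [[0.422, -0.207, 0.017], [0.474, -0.168, 0.106], [0.485, -0.141, 0.151]]
 mask tin 0.65 1162 [[0.533, 0.124, 0.01], [0.573, 0.155, 0.062], [0.584, 0.177, 0.076]]
 mask stapler 0.91 1366 [[0.554, 0.239, -0.001], [0.603, 0.272, 0.031], [0.633, 0.307, 0.042]]
side {'vertical_fov': 42.16632926449424, 'cx': 330.882238760117, 'cy': 250.42268915615196}
lever_pad 0.9 257 268 [0.47  0.002 0.116]
lid_front 0.6 349 234 [0.692 0.154 0.071]
ball_center 0.53 348 266 [0.636 0.003 0.089]
tray 0.52 255 266 [0.467 0.009 0.116]
dispenser 0.85 348 296 [ 0.604 -0.089  0.086]
tumbler 0.98 271 391 [ 0.44  -0.208  0.024]
tin 0.97 284 275 [ 0.511 -0.02   0.107]
stapler 0.74 291 246 [0.565 0.137 0.074]
 mask lever 0.96 960 [[0.441, -0.03, 0.001], [0.481, -0.014, 0.111], [0.56, 0.154, 0.121]]
 mask tumbler 0.65 4596 [[0.414, -0.215, 0.009], [0.443, -0.206, 0.108], [0.478, -0.157, 0.151]]
 mask tin 0.77 966 [[0.526, 0.118, 0.005], [0.551, 0.128, 0.059], [0.579, 0.167, 0.077]]
 mask stapler 0.63 729 [[0.542, 0.235, 0.0], [0.588, 0.266, 0.034], [0.633, 0.358, 0.043]]
```

View pics/scene0.png

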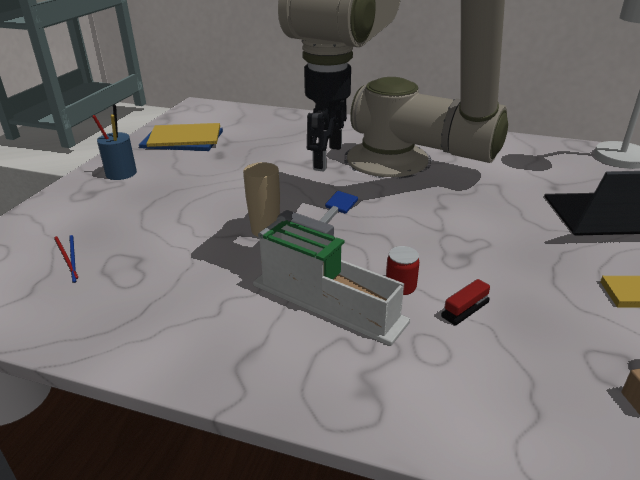

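View pics/side0.png

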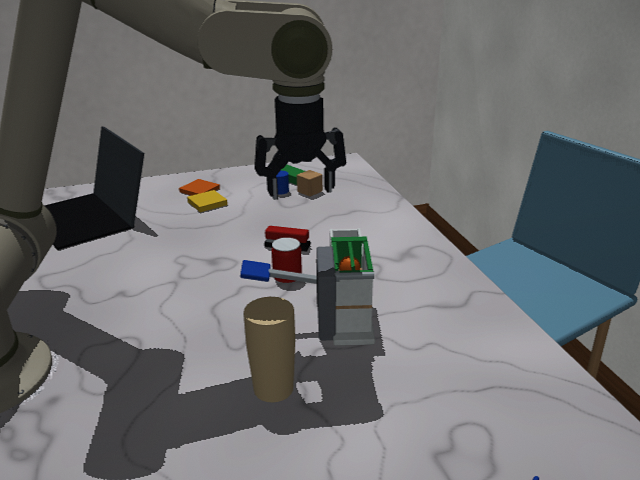

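Scene: the pad is at (341,201), the tumbler right of the lever at (262,200), the tin in front of the tray at (403,270) and the stapler at the tray's end at (467,300). In the side view the pad is at (256,270), with the ball visible at (349,265) under the lid. Next I'll refine the pad and the yaw from colour.

```bash
python3 - <<'E'
from h import *
for n in ('scene','side'):
    im,d=cams.get_image(n); h=cv2.cvtColor(im,cv2.COLOR_RGB2HSV)
    for nm,lo,hi in (('blue',(110,150,60),(130,255,255)),('green',(50,120,40),(85,255,255))):
        m=cv2.inRange(h,lo,hi)>0; m=cv2.erode(m.astype(np.uint8),np.ones((2,2)))>0
        P=cloud(n,d,m); c=[.467,.002,.116] if nm=='blue' else [.62,-.02,.12]
        P=P[np.linalg.norm(P-c,axis=1)<(.06 if nm=='blue' else .16)]
        if nm=='green': P=P[P[:,2]>.115]
        rect=cv2.minAreaRect(P[:,:2].astype(np.float32)*1000)
        print(n,nm,len(P),P.mean(0).round(4),P.min(0).round(3),P.max(0).round(3),rect)
s=observe(); print(s['tool_rot'].round(3) if hasattr(s['tool_rot'],'round') else s['tool_rot'])
E
```

```text
scene blue 353 [0.4681 0.0067 0.1152] [ 0.441 -0.021  0.104] [0.495 0.032 0.122] ((467.37835693359375, 5.046964645385742), (46.8880729675293, 47.87668228149414), 75.954833984375)
scene green 740 [ 0.6407 -0.0066  0.1249] [ 0.589 -0.087  0.115] [0.682 0.052 0.129] ((635.103515625, -17.333328247070312), (129.45468139648438, 64.7417221069336), 74.25109100341797)
side blue 437 [ 0.4644 -0.0064  0.1158] [ 0.439 -0.034  0.103] [0.492 0.024 0.123] ((465.59423828125, -3.831268310546875), (51.278297424316406, 45.11689758300781), 74.24395751953125)
side green 424 [ 0.6412 -0.0022  0.1263] [ 0.593 -0.087  0.115] [0.678 0.046 0.13 ] ((633.8814697265625, -20.552001953125), (129.6448974609375, 61.83808517456055), 74.19805908203125)
[[-0.  1.  0.]
 [ 1.  0. -0.]
 [-0.  0. -1.]]
```

>>> move_arm(jaw=[0,0,0,0,0,0,0,0,0,0,0,0], dp=[[0,-1.4,0],[0,-1.4,0],[0,-1.4,0],[0,-1.4,0],[0,-1.4,0],[0.1,-1.3,0],[0.1,0,1],[0,0,1],[0,0,1],[0,0,1],[0,0,1],[0,0,0.5]], turn=[[0,0,0],[0,0,0],[0,0,0],[0,0,0],[0,0,0],[0,0,0],[0,0,0],[0,0,0],[0,0,0],[0,0,0],[0,0,0],[0,0,0]])

```text
time_s: 2.4
position: [0.4666, 0.0021, 0.1436]
tool_rot: [[0.0, 1.0, -0.001], [1.0, -0.0, 0.0], [0.0, -0.001, -1.0]]
ft_force: [0.8, 0.7, 0.1]
grip_width: -0.0001
gripper_force: 0.0
```

```bash
python3 - <<'E'
from h import *
a=cams.get_image('side')[0][190:310,190:390]; b=cams.get_image('scene')[0][120:240,260:460]
cv2.imwrite('pics/align.png',cv2.resize(np.vstack([a,b]),None,fx=2.5,fy=2.5)[:,:,::-1])
E
```

```text
(no output)
```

View pics/align.png

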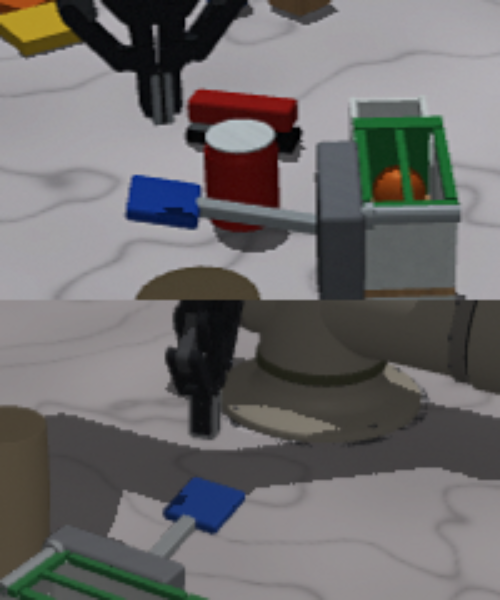

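```bash
python3 - <<'E'
from h import *
s=observe();print(s['position'])
for n in('side','scene'):
    c=cams.calibration(n); f=240/np.tan(np.radians(c['vertical_fov']/2))
    for p in (s['position'],[.467,.002,.117],[.467,.002,.2]):
        q=c['view']@np.r_[p,1]; print(n,c['cx']-f*q[0]/q[2],c['cy']+f*q[1]/q[2])
E
```

```text
[0.46665202 0.00206578 0.1439844 ]
side 254.7882364761008 253.92619051797823
side 255.95299278753157 267.5456095893209
side 252.9350019581119 224.5195573255973
scene 340.69398249714465 187.79505259558675
scene 340.45098504342667 199.8459902025258
scene 340.9612006861549 161.91966679696486
```

```bash
python3 - <<'E'
from h import *
for n in('side','scene'):
    im,d=cams.get_image(n)
    P=cloud(n,d,np.ones(d.shape,bool)); P=P[(abs(P[:,0]-.467)<.03)&(abs(P[:,1])<.03)&(P[:,2]>.128)&(P[:,2]<.3)]
    print(n,P.min(0).round(3),np.histogram(P[:,2],np.arange(.125,.21,.01)))
E
```

```text
side [ 0.437 -0.021  0.177] (array([ 0,  0,  0,  0,  0, 38, 93, 92]), array([0.125, 0.135, 0.145, 0.155, 0.165, 0.175, 0.185, 0.195, 0.205]))
scene [ 0.438 -0.018  0.175] (array([ 0,  0,  0,  0,  1, 34, 59, 67]), array([0.125, 0.135, 0.145, 0.155, 0.165, 0.175, 0.185, 0.195, 0.205]))
```

```bash
python3 - <<'E'
from h import *
print(observe()['q'],observe()['tool_rot'])
for n in('side','scene','wrist'):
    im,d=cams.get_image(n)
    if n=='wrist': cv2.imwrite('pics/w.png',im[:,:,::-1]); print(cams.calibration(n)); break
    P=cloud(n,d,np.ones(d.shape,bool)); P=P[(abs(P[:,0]-.467)<.06)&(abs(P[:,1])<.06)&(P[:,2]>.135)&(P[:,2]<.195)]
    print(n,len(P),P.mean(0).round(3),P.min(0).round(3),P.max(0).round(3))
E
```

```text
[-1.43278689e+01  1.65739466e+01  9.22403184e+01  1.64121389e-04
  7.11513780e+01 -1.43265907e+01] [[ 2.32763653e-05  9.99999831e-01  5.81661111e-04]
 [ 9.99999989e-01 -2.31915820e-05 -1.45767020e-04]
 [-1.45753505e-04  5.81664497e-04 -9.99999820e-01]]
side 128 [ 0.467 -0.007  0.188] [ 0.454 -0.013  0.177] [0.48  0.011 0.195]
scene 95 [0.475 0.005 0.186] [ 0.463 -0.009  0.176] [0.482 0.014 0.195]
{'vertical_fov': 71.09786186942766, 'cx': 321.6776137433724, 'cy': 236.70474309623413, 'tool_from_camera': array([[ 5.70600237e-04,  9.46090796e-01,  3.23901035e-01,
         8.40323419e-02],
       [ 9.99999443e-01, -8.27536526e-04,  6.55523597e-04,
        -1.92475741e-04],
       [ 8.88224779e-04,  3.23900481e-01, -9.46090741e-01,
        -1.73405245e-01],
       [ 0.00000000e+00,  0.00000000e+00,  0.00000000e+00,
         1.00000000e+00]])}
```

View pics/w.png

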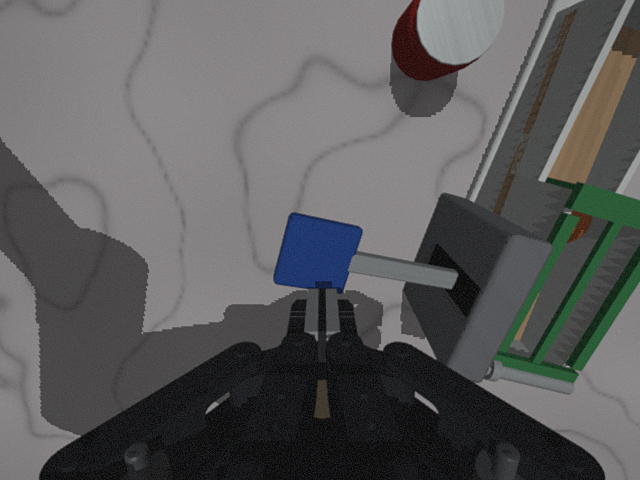

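The fingertips look about 30 mm higher than the reported TCP in all three cameras, and they line up laterally over the pad. I'll descend on the force reading instead of the reported height.

>>> move_arm(jaw=[0,0,0,0,0,0,0,0], dp=[[0,0,0.4],[0,0,0.4],[0,0,0.4],[0,0,0.4],[0,0,0.4],[0,0,0.4],[0,0,0.3],[0,0,0]], turn=[[0,0,0],[0,0,0],[0,0,0],[0,0,0],[0,0,0],[0,0,0],[0,0,0],[0,0,0]])

```text
time_s: 3.42
position: [0.4667, 0.0021, 0.1168]
tool_rot: [[0.0, 1.0, -0.001], [1.0, -0.0, 0.0], [0.0, -0.001, -1.0]]
ft_force: [-0.0, -0.2, 0.4]
grip_width: -0.0002
gripper_force: 0.0
```

>>> move_arm(jaw=[0,0,0,0,0,0,0,0], dp=[[0,0,0.4],[0,0,0.4],[0,0,0.4],[0,0,0.4],[0,0,0.4],[0,0,0.4],[0,0,0.4],[0,0,0]], turn=[[0,0,0],[0,0,0],[0,0,0],[0,0,0],[0,0,0],[0,0,0],[0,0,0],[0,0,0]])

```text
time_s: 4.08
position: [0.4666, 0.0021, 0.0887]
tool_rot: [[0.0, 1.0, -0.001], [1.0, -0.0, 0.0], [0.0, -0.001, -1.0]]
ft_force: [-0.2, -0.2, 0.7]
grip_width: -0.0002
gripper_force: 0.0
```

```bash
python3 - <<'E'
from h import *
a=cams.get_image('side')[0][190:310,190:390]; b=cams.get_image('scene')[0][120:240,260:460]
cv2.imwrite('pics/al2.png',cv2.resize(np.vstack([a,b]),None,fx=2.5,fy=2.5)[:,:,::-1])
E
```

```text
(no output)
```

View pics/al2.png

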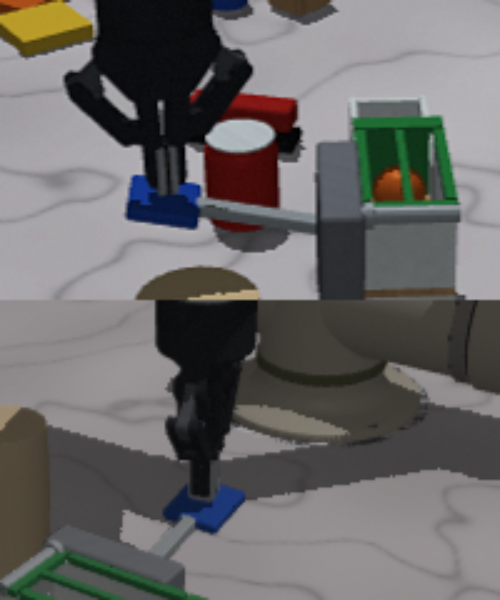

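The tips are now just over the pad centre, at side pixel (257,267), with no force yet. I'll press.

>>> move_arm(jaw=[0,0,0,0,0,0,0,0,0,0,0,0], dp=[[0,0,0.3],[0,0,0.3],[0,0,0.3],[0,0,0.3],[0,0,0.4],[0,0,0.4],[0,0,0.4],[0,0,0.4],[0,0,0.4],[0,0,0.4],[0,0,0.4],[0,0,0]], turn=[[0,0,0],[0,0,0],[0,0,0],[0,0,0],[0,0,0],[0,0,0],[0,0,0],[0,0,0],[0,0,0],[0,0,0],[0,0,0],[0,0,0]])

```text
time_s: 5.18
position: [0.467, 0.002, 0.0489]
tool_rot: [[0.0, 1.0, -0.0], [1.0, -0.0, 0.0], [0.0, -0.0, -1.0]]
ft_force: [-2.0, 1.5, 4.5]
grip_width: 0.0002
gripper_force: 2.3
```

>>> move_arm(jaw=[0,0,0,0,0,0,0], dp=[[0,0,0.2],[0,0,0.2],[0,0,0.2],[0,0,0.2],[0,0,0.2],[0,0,0.2],[0,0,0]], turn=[[0,0,0],[0,0,0],[0,0,0],[0,0,0],[0,0,0],[0,0,0],[0,0,0]])

```text
time_s: 5.77
position: [0.468, 0.0017, 0.0376]
tool_rot: [[0.0, 1.0, 0.002], [1.0, -0.0, -0.001], [-0.001, 0.002, -1.0]]
ft_force: [1.9, 0.5, 5.4]
grip_width: -0.0001
gripper_force: 2.5
```

>>> move_arm(jaw=[0,0,0,0], dp=[[0,0,0.15],[0,0,0.15],[0,0,0.1],[0,0,0]], turn=[[0,0,0],[0,0,0],[0,0,0],[0,0,0]])

```text
time_s: 6.1
position: [0.4681, 0.0017, 0.0338]
tool_rot: [[0.0, 1.0, 0.003], [1.0, -0.0, -0.001], [-0.001, 0.003, -1.0]]
ft_force: [0.9, 0.5, 5.3]
grip_width: 0.0005
gripper_force: 2.6
```

>>> move_arm(jaw=[0,0,0,0], dp=[[0,0,0.15],[0,0,0.15],[0,0,0.1],[0,0,0]], turn=[[0,0,0],[0,0,0],[0,0,0],[0,0,0]])

```text
time_s: 6.43
position: [0.4689, 0.0016, 0.0327]
tool_rot: [[-0.0, 1.0, 0.006], [1.0, 0.0, -0.002], [-0.002, 0.006, -1.0]]
ft_force: [-8.7, 1.2, 41.1]
grip_width: -0.0
gripper_force: 20.6
```

It's at the stop, so I'll ease off slightly and hold while the ball rolls.

>>> move_arm(jaw=[0,0,0,0,0,0,0,0,0,0,0,0], dp=[[0,0,-0.1],[0,0,-0.1],[0,0,0],[0,0,0],[0,0,0],[0,0,0],[0,0,0],[0,0,0],[0,0,0],[0,0,0],[0,0,0],[0,0,0]], turn=[[0,0,0],[0,0,0],[0,0,0],[0,0,0],[0,0,0],[0,0,0],[0,0,0],[0,0,0],[0,0,0],[0,0,0],[0,0,0],[0,0,0]])

```text
time_s: 7.43
position: [0.4685, 0.0016, 0.0332]
tool_rot: [[-0.0, 1.0, 0.005], [1.0, 0.0, -0.001], [-0.001, 0.005, -1.0]]
ft_force: [-1.2, 0.3, 21.0]
grip_width: -0.0001
gripper_force: 10.6
```

```bash
python3 - <<'E'
from h import *
c=np.array([.652,.041]); a=np.radians(-15.8); R=np.array([[np.cos(a),-np.sin(a)],[np.sin(a),np.cos(a)]])
for k in range(2):
  for n in('scene','side'):
    im,d=cams.get_image(n); h=cv2.cvtColor(im,cv2.COLOR_RGB2HSV)
    P=cloud(n,d,cv2.inRange(h,(5,190,100),(14,255,255))>0); P=P[np.linalg.norm(P[:,:2]-c,axis=1)<.16]
    if len(P): print(n,len(P),np.median((P[:,:2]-c)@R,axis=0).round(3),np.median(P[:,2]).round(3))
    m=cams.mark_of(n,'ball_center')[:1]; print(m)
    if k==0: cv2.imwrite(f'pics/open_{n}.png',im[:,:,::-1])
A=cv2.imread('pics/open_scene.png')[140:360,230:450];B=cv2.imread('pics/open_side.png')[190:410,200:420]
cv2.imwrite('pics/open.png',cv2.resize(np.hstack([A,B]),None,fx=1.8,fy=1.8))
E
```

```text
scene 5 [0.007 0.092] 0.077
[{'location': [0.5988, 0.6194], 'p': 0.73}]
side 105 [-0.005  0.087] 0.076
[{'location': [0.5392, 0.5046], 'p': 0.78}]
scene 6 [0.003 0.089] 0.076
[{'location': [0.5991, 0.6227], 'p': 0.73}]
side 104 [-0.005  0.087] 0.076
[]
```

View pics/open.png

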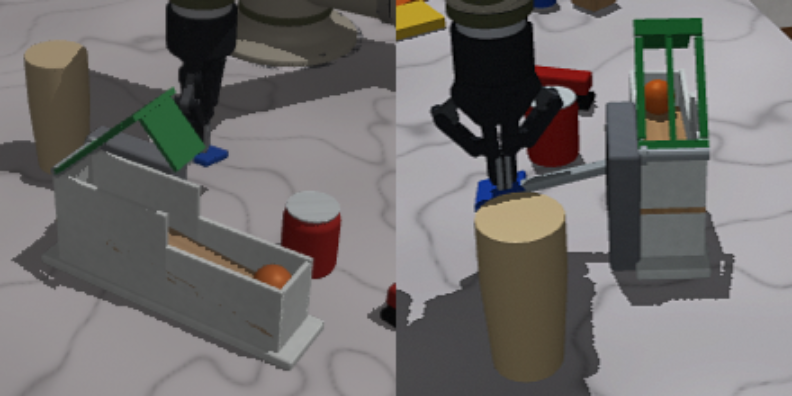

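The lid stands wide open and the ball is at rest at the tray's end wall (crop pixel 272,275). After a short hold I'll ease the lever up at about 24 mm/s.

>>> move_arm(jaw=[0,0,0,0,0,0,0,0,0,0,0,0], dp=[[0,0,0],[0,0,0],[0,0,0],[0,0,-0.1],[0,0,-0.15],[0,0,-0.2],[0,0,-0.2],[0,0,-0.2],[0,0,-0.2],[0,0,-0.2],[0,0,-0.2],[0,0,-0.2]], turn=[[0,0,0],[0,0,0],[0,0,0],[0,0,0],[0,0,0],[0,0,0],[0,0,0],[0,0,0],[0,0,0],[0,0,0],[0,0,0],[0,0,0]])

```text
time_s: 8.83
position: [0.4664, 0.0021, 0.048]
tool_rot: [[-0.0, 1.0, -0.001], [1.0, 0.0, 0.0], [0.0, -0.001, -1.0]]
ft_force: [-3.3, 0.4, 3.7]
grip_width: 0.0002
gripper_force: 2.4
```

>>> move_arm(jaw=[0,0,0,0,0,0,0,0,0,0,0,0], dp=[[0,0,-0.2],[0,0,-0.2],[0,0,-0.2],[0,0,-0.2],[0,0,-0.2],[0,0,-0.2],[0,0,-0.2],[0,0,-0.2],[0,0,-0.2],[0,0,-0.2],[0,0,-0.2],[0,0,-0.2]], turn=[[0,0,0],[0,0,0],[0,0,0],[0,0,0],[0,0,0],[0,0,0],[0,0,0],[0,0,0],[0,0,0],[0,0,0],[0,0,0],[0,0,0]])

```text
time_s: 9.83
position: [0.4678, 0.0018, 0.0724]
tool_rot: [[0.0, 1.0, 0.002], [1.0, -0.0, -0.0], [-0.0, 0.002, -1.0]]
ft_force: [1.0, -1.5, 2.7]
grip_width: -0.0001
gripper_force: 1.4
```

>>> move_arm(jaw=[0,0,0,0,0,0,0,0,0,0,0,0], dp=[[0,0,-0.2],[0,0,-0.2],[0,0,-0.2],[0,0,-0.2],[0,0,-0.2],[0,0,-0.2],[0,0,-0.2],[0,0,-0.2],[0,0,-0.2],[0,0,-0.2],[0,0,-0.2],[0,0,-0.2]], turn=[[0,0,0],[0,0,0],[0,0,0],[0,0,0],[0,0,0],[0,0,0],[0,0,0],[0,0,0],[0,0,0],[0,0,0],[0,0,0],[0,0,0]])

```text
time_s: 10.83
position: [0.4668, 0.0021, 0.0961]
tool_rot: [[-0.0, 1.0, -0.001], [1.0, 0.0, 0.0], [0.0, -0.001, -1.0]]
ft_force: [0.2, -0.0, 0.4]
grip_width: -0.0001
gripper_force: 0.0
```

>>> move_arm(jaw=[0,0,0,0,0,0,0,0,0,0,0,0], dp=[[0,0,-0.5],[0,0,-0.7],[0,0,-0.7],[0,0,-0.7],[0,0,-0.7],[0,0,-0.7],[0,0,-0.7],[0,0,-0.7],[0,0,-0.5],[0,0,0],[0,0,0],[0,0,0]], turn=[[0,0,0],[0,0,0],[0,0,0],[0,0,0],[0,0,0],[0,0,0],[0,0,0],[0,0,0],[0,0,0],[0,0,0],[0,0,0],[0,0,0]])

```text
time_s: 11.83
position: [0.4668, 0.0021, 0.1547]
tool_rot: [[0.0, 1.0, -0.001], [1.0, -0.0, 0.0], [0.0, -0.001, -1.0]]
ft_force: [-0.6, -0.6, -0.0]
grip_width: -0.0001
gripper_force: 0.0
```

```bash
python3 - <<'E'
from h import *
A=cams.get_image('scene')[0][140:360,230:450];B=cams.get_image('side')[0][190:410,200:420]
cv2.imwrite('pics/end.png',cv2.resize(np.hstack([A,B]),None,fx=1.8,fy=1.8)[:,:,::-1])
E
```

```text
(no output)
```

View pics/end.png

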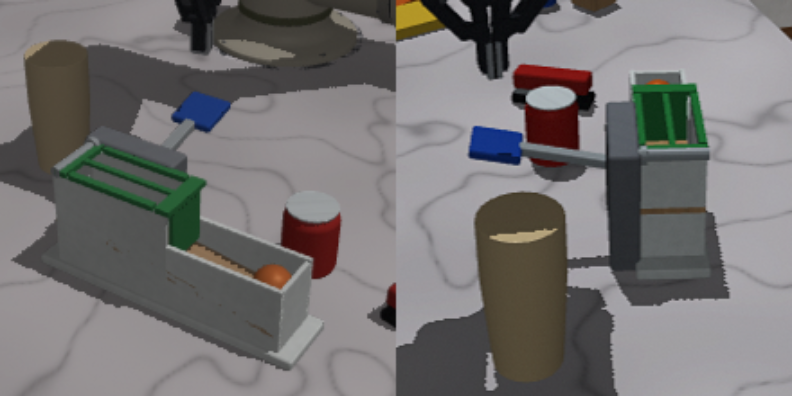

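The lid is shut, the lever is up, the ball sits in the tray (crop pixel 272,275), and the gripper is clear. Handing in.

```bash
python3 -c "
from rig import ticket
print(ticket.close_job())"
```

```text
the job is handed in; nothing more can be done
None
```

I handed the job in at about 12 s: the ball is at rest in the tray, the lever was eased back up over about 2.5 s, the lid is shut, and the arm is clear with the tumbler, tin and stapler untouched; no verdict came back.

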